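# Unclamp a cleaned lock cylinder and hold it up with tongs

### The arm

A 6-joint arm with a two-finger parallel gripper is mounted at the origin on a cart in front of the work surface, level with it; the furniture and walls round the work are solid. World frame = base frame: x ahead of the robot, y to its left, z up, the work surface at z = 0. Lengths are in m, angles in rad, forces in N, time in s.
With the tool pointing down it reaches from about 0.275 to 0.875 m from the base axis. Payload 12.5 kg.
Tool frame: the origin (TCP) lies at the very end of the fingers, on their centre line; the grasp point (between the pads) lies 19 mm behind it; z points along the fingers, y is the line along which they close (so a half turn about z gives the same grasp; the last joint's range is limited). The gripper opens to 85 mm and grips with 20 to 120 N. Pads are 22 mm wide; open, the fingers measure 114 mm over their backs; the gripper's body (76 mm by 85 mm) begins 54 mm behind the grasp point. The pads swing forward as they close: fully open they stand 13 mm farther back than shut.
Start: joints at [-1.361, 0.351, 1.652, -0, 1.139, -0.085], TCP at [0.16, -0.526, 0.192] pointing down, gripper open.
Joint ranges: [-2.75, 2.75], [-0.79, 2.1], [0.01, 2.65], [-1.57, 4.71], [0.07, 3.14], [-2.87, 2.87]. Speed limits (rad/s): [2.22, 2.22, 2.79, 3.14, 3.14, 3.14].

### API

Orientations are given as a 3x3 rotation matrix whose columns are the frame's x, y, z axes.
In Python, from bench import manip gives the robot as it stands. Calls block until the motion is done:
- manip.move_ptp(position, orientation): joint-space move of the TCP to a pose.
- manip.move_l(position, attitude=None, max_speed=0.15): straight line of the TCP; attitude=None keeps the orientation; max_speed is the mean speed in m/s.
- manip.move_j(angles): joint-space move.
- manip.set_gripper(opening, effort=None): opening from 0.0 (shut) to 1.0 (fully open); effort is the grip in N (None keeps the last); returns when the fingers have stopped.
- manip.dwell(seconds).
- manip.inverse_kinematics(position, orientation): joint angles nearest the present ones, or None.
- manip.grab_frame(name): name is "scene" or "top"; returns (picture, depth): 480x640x3 uint8, red, green, blue; 480x640 float32, m along the optical axis (not along the pixel's ray), 0 where there is no reading.
- manip.get_calibration(name): a dict with "camera_matrix" (3x3 intrinsics, pixels), "R" (3x3) and "t" (3): a world point X has camera coordinates R X + t. Camera axes: x right, y down, z forward; pixel columns grow to the right and rows downward; lengths in m; the calibration is good to about 2 mm. A picture is of the moment at which its call begins. get_calibration takes no time and is no camera call.
A pose or a line that the arm cannot do raises manip.Unreachable and nothing moves.
- manip.sign_off(): hands the job in; it is judged then, once.
Trained networks look in the newest picture that a camera, given by its name, has taken for a name from the list of things; names that differ only in an ending like _2 or _b are one class to them, and where a whole thing is asked for, a point or a joint stands for the part that bears it (a point fixed in the world has none). Each returns a list of dicts, best first, with "confidence" (0 to 1); they miss things now and then, are a little off and sometimes report something else, mostly with a low value. They report only what shows in the picture. A call takes as long as a camera call.
- manip.look_for(camera, name): "at" ([x, y, z] in m, in world coordinates, good to about 4 mm: the middle of the surface that is visible of it).
Readings, each from a call of its own:
- manip.current_time(): time.
- manip.current_qpos(): joint angles.
- manip.current_joint_vel(): joint speeds.
- manip.current_joint_torque(): joint torques, N m.
- manip.current_ee_pos(): TCP position.
- manip.current_tcp_rot(): TCP orientation.
- manip.current_force(): force on the tool from outside, world axes, zero at the start.
- manip.current_ft_torque(): the same for the moment, N m.
- manip.current_grip_width(): opening from 0.0 (shut) to 1.0 (fully open).
- manip.current_grip_force(): force on a finger pad.
Only numpy, scipy, OpenCV 4.12 (cv2) and the standard library are available. Lean on these libraries where they do the work, as an engineer would, in place of code of your own. Each camera call takes 0.05 s, during which the arm holds its last target. There are 200 camera calls.

### The job

The cleaned lock cylinder in the small vice must not be touched by the robot itself, only by the blue-handled spring tongs. First slide the vice's jaw all the way open by its red post, then take the tongs from their stand, close them across the barrel of the cylinder while it still sits in the vice, and lift it up out of the vice. Finish while holding: keep squeezing the tongs with the cylinder hanging upright between their jaws, at least 12 cm above the worktop; leave the things lying around where they are.

Things in the scene. Friction and masses are not known exactly. Their poses are not given: they have to be found in the camera images.
- vice: Fixed blue slide-jaw vice; base plate 84 (x) x 215 (y) x 14 mm high. Origin under the middle of the seat, on the worktop (the plate reaches from y=-72 to y=+142); z up. A fixed dark steel jaw 60 wide, 36 mm high stands at y=-36.5 and beyond. Two ribs 6 mm high at x=+-11.5 flank the seat, over y=-25..25.
- vice_jaw (a joint): Sliding jaw of the vice, metres: 0 = closed on the cylinder, 0.045 = fully open at its stop; it slides along the vice's +y with about 3 N of friction and stays where left. Block 60 (x) x 20 (y) mm, top 55 mm above the worktop, with a lip that reaches 8 mm over the top of the cylinder's end while closed.
- jaw_handle (a point): Grip point on the red upright square post (14 x 14 mm) on the sliding jaw: on its axis, 80 mm above the worktop (post from 55 to 98 mm). Axes as the vice. Pinch it from above, fingers closing along the vice's x (along y a finger would meet the jaw's lip or the cylinder); then move along the vice's +y.
- lock: The cleaned steel lock cylinder (double profile cylinder, about 0.2 kg): 17 (x, thickness of the round barrel) x 71 (y, long) x 33 mm high (z). Origin at the centre of its underside, which at the start lies on the vice seat 14 mm above the worktop. The barrel is thickest (17 mm) 24 mm above the underside; the foot below is thinner. Long axis along the vice's y.
- stand: Fixed grey socket on a black foot plate 80 x 100 x 6 mm; socket 40 (x) x 62 (y), walls 4 mm, top 46 mm above the worktop. Origin under its centre. The tongs stand upright and loose in it; lift them straight up 50 mm or more to clear.
- tongs: Spring tongs (0.1 kg) standing upright, jaws down: two flat arms joined by guide pins 56 mm above the jaw tips. Origin midway between the open jaw tips, at their lower end, 10 mm above the worktop at the start; top at 115 mm. Jaws 28 mm wide (x), 40 mm apart (y) when open, rubber-lined over the lowest 24 mm. Jaw gap = width over the blue grips minus 14 mm; squeezed, both arms meet midway.
- tongs_grip (a point): Point midway between the two blue grips of the open tongs, 96 mm above the jaw tips; axes as the tongs. The grips are 26 mm wide (x), 38 mm high (77 to 115 mm above the tips), 54 mm over their outer faces when open; take them from above with the fingers closing along the tongs' y, the fingers centred at this point.
- tongs_arm (a joint): How far the tongs are squeezed, metres: 0 = open (gap 40 mm), 0.023 = closed on the 17 mm barrel, 0.028 = end stop. A spring holds them open with 4 N at 0, rising to 6.8 N at 0.023, so a squeeze of a few mm carries them still open; about 25 N of grip holds the cylinder safely.
- padlock: Bystander: brass padlock lying flat, 62 x 40 x 14 mm, in front of the tall grey key machine on the left (fixed, 0.47 m high, from about x=0.43 and y=0.27 outwards: swing the arm round it); origin at the centre of its underside.
- carton: Bystander: small yellow carton, 100 x 55 x 45 mm high, origin at the centre of its underside.
- screwdriver: Bystander: screwdriver with red handle lying down, 31 x 199 x 32 mm, origin at the centre of its underside.
- brush: Bystander: flat paint brush with a red handle lying down, 38 x 160 x 13 mm, origin at the centre of its underside.

How it is judged:
On the way, in this order (a step that is already met when the one before it is completed fails the run):
1. the vice jaw is slid open (at least 38 of 45 mm), the cylinder still seated and the tongs still in their stand (value of joint vice_jaw above 0.038 m and distance of lock from where it was at the start of the episode below 0.03 m and height (world z) of tongs below 0.03 m), for 0.1 s.
2. the tongs are lifted at least 5 cm out of their stand by the fingers (height (world z) of tongs above 0.06 m and contact force between the fingers and tongs above 0.5 N), for 0.1 s.
3. the tongs are closed on the barrel while the cylinder still sits in the vice (value of joint tongs_arm above 0.018 m and contact force between tongs and lock above 3 N and height (world z) of lock below 0.03 m and horizontal distance between lock and vice below 0.03 m), for 0.1 s.
At the end, for the whole second after the job is handed in: Fingers squeeze the tongs, which alone hold the cylinder across its barrel (tongs joint 18 to 26.5 mm, over 3 N), its underside 115 mm or more above the worktop, both upright within 0.35 rad, still (0.03 m/s), cylinder untouched by the robot, vice jaw open 35 mm or more (height (world z) of lock above 0.115 m and angle between each of lock, tongs's own z axis and vertical below 0.35 rad and value of joint tongs_arm between 0.018 and 0.0265 m and contact force between tongs and lock above 3 N and contact force between the fingers and tongs above 3 N and distance between lock and tongs below 0.05 m and contact force between each of the arm, the fingers and lock below 0.1 N and linear speed of lock below 0.03 m/s and value of joint vice_jaw above 0.035 m); the arm keeps its last pose, push and grip.
It fails at once if the robot's fingers or arm touch the lock cylinder (contact force between any of the fingers, the arm and lock above 0.5 N).
It fails at once if the padlock is pushed more than 3 cm from its place (distance of padlock from where it was at the start of the episode above 0.03 m).
It fails at once if the carton is pushed more than 3 cm from its place (distance of carton from where it was at the start of the episode above 0.03 m).
It fails at once if the screwdriver is pushed more than 3 cm from its place (distance of screwdriver from where it was at the start of the episode above 0.03 m).
It fails at once if the brush is pushed more than 3 cm from its place (distance of brush from where it was at the start of the episode above 0.03 m).
It also fails if it takes over 58 s, if anything falls off the work surface, if the arm or the gripper's body presses on something with over 40 N, if the wrist force passes 120 N, or if a joint passes its speed limit or range.

## Working session

There is one attempt and no reset: what is moved stays moved. The work goes in short steps, each a Python script; the robot and the scene stay as the last script left them, time stands still between calls to the robot, and variables do not carry over. Pictures are saved under pics/ and viewed, at most 10 in all, crops included, and the job is handed in when it is done.

```bash
mkdir -p pics
python3 - <<'E'
from bench import manip
import numpy as np, cv2
for c in ("top","scene"):
    im,d=manip.grab_frame(c); cv2.imwrite(f"pics/{c}0.png",im[:,:,::-1]); np.save(f"{c}0.npy",d); np.save(f"{c}0im.npy",im)
    k=manip.get_calibration(c); print(c,k["camera_matrix"].tolist(),np.round(-k["R"].T@k["t"],3), np.round(k["R"],2).tolist())
    for n in ["vice","jaw_handle","vice_jaw","lock","stand","tongs","tongs_grip","padlock","carton","screwdriver","brush"]:
        print(n,[(np.round(r["at"],3).tolist(),round(r["confidence"],2)) for r in manip.look_for(c,n)][:2])
print(manip.current_time())
E
```

```text
top [[599.5207454201632, 0.0, 317.42258937061075], [0.0, 599.5207454201632, 239.51730901150037], [0.0, 0.0, 1.0]] [ 0.333 -0.101  1.618] [[0.0, -1.0, 0.02], [-0.99, -0.0, -0.15], [0.15, -0.02, -0.99]]
vice [([0.573, -0.235, 0.017], 0.81), ([0.572, -0.236, 0.055], 0.29)]
jaw_handle [([0.569, -0.233, 0.058], 0.54)]
vice_jaw [([0.573, -0.236, 0.056], 0.6), ([0.574, -0.236, 0.015], 0.53)]
lock [([0.554, -0.275, 0.046], 0.46)]
stand [([0.551, 0.037, 0.006], 0.75)]
tongs [([0.551, 0.043, 0.073], 0.56)]
tongs_grip [([0.558, 0.045, 0.072], 0.63), ([0.391, 0.272, 0.013], 0.47)]
padlock [([0.39, 0.272, 0.01], 0.57)]
carton [([0.694, -0.236, 0.042], 0.89)]
screwdriver [([0.68, 0.086, 0.024], 0.95)]
brush [([0.454, -0.547, 0.011], 0.56)]
scene [[497.2245951107579, 0.0, 321.54328703390803], [0.0, 497.2245951107579, 241.57066526318445], [0.0, 0.0, 1.0]] [-0.071  0.789  0.909] [[-0.82, -0.57, 0.02], [-0.36, 0.49, -0.79], [0.44, -0.66, -0.61]]
vice [([0.56, -0.225, 0.013], 0.88)]
jaw_handle [([0.567, -0.222, 0.052], 0.86)]
vice_jaw [([0.571, -0.227, 0.048], 0.85)]
lock [([0.555, -0.279, 0.034], 0.48)]
stand [([0.548, 0.05, 0.009], 0.61)]
tongs [([0.556, 0.028, 0.078], 0.92)]
tongs_grip [([0.56, 0.025, 0.075], 0.71)]
padlock [([0.386, 0.281, 0.015], 0.88), ([0.559, 0.028, 0.076], 0.4)]
carton [([0.686, -0.224, 0.042], 0.62)]
screwdriver []
brush [([0.568, -0.227, 0.054], 0.43)]
1.2
```

View pics/top0.png

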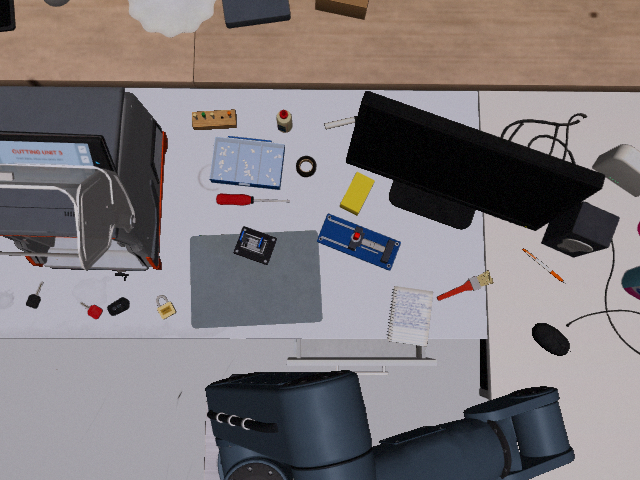

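View pics/scene0.png

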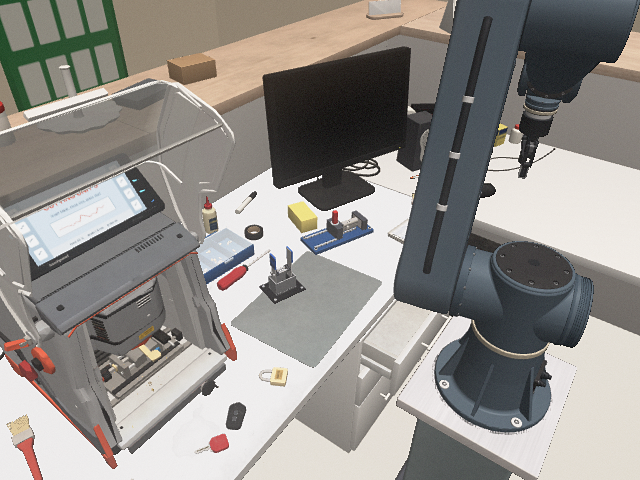

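```bash
cat > h.py <<'E'
from bench import manip
import numpy as np, cv2
def cloud(c,d):
    k=manip.get_calibration(c); K=k["camera_matrix"]; v,u=np.mgrid[:480,:640]
    p=np.stack([(u-K[0,2])/K[0,0]*d,(v-K[1,2])/K[1,1]*d,d],-1)
    return (p-k["t"])@k["R"]
def rect(P):
    (c,s,a)=cv2.minAreaRect((P[:,:2]*1000).astype(np.float32)); return np.round(c,1),np.round(s,1),round(a,1)
E
python3 - <<'E'
from h import *
for c in ("top","scene"):
    im=np.load(f"{c}0im.npy"); P=cloud(c,np.load(f"{c}0.npy")); hsv=cv2.cvtColor(im,cv2.COLOR_RGB2HSV).astype(int); H,S,V=hsv[...,0],hsv[...,1],hsv[...,2]
    X,Y,Z=P[...,0],P[...,1],P[...,2]
    vb=(abs(X-.56)<.1)&(abs(Y+.24)<.14); sb=(abs(X-.553)<.09)&(abs(Y-.037)<.09)
    blue=(H>100)&(H<130)&(S>110); red=((H<8)|(H>172))&(S>130)
    def show(n,m):
        m=m.astype(np.uint8); k,l,st,_=cv2.connectedComponentsWithStats(m,connectivity=8)
        for i in range(1,k):
            if st[i,4]>=12:
                q=P[l==i]; print(c,n,st[i].tolist(),"rect",rect(q),"mean",np.round(q.mean(0),4),"z",np.round(np.percentile(q[:,2],[5,50,95]),3))
    show("plate",vb&blue&(Z<.025)&(Z>.004)); show("post",vb&red); show("posttop",vb&red&(Z>.09))
    show("jaws",vb&(Z>.03)&~red&~((H>15)&(H<40)&(S>120)))
    show("grips",sb&blue&(Z>.03)); show("griptop",sb&(Z>.115)); show("socket",sb&(Z>.03)&(Z<.055)); show("foot",sb&(Z<.02)&(Z>-.005)&(V<60))
def crop(c,x,y,w,h): return cv2.resize(np.load(f"{c}0im.npy")[y:y+h,x:x+w,::-1],(400,300),interpolation=cv2.INTER_CUBIC)
g=np.vstack([np.hstack([crop("top",315,205,88,66),crop("top",225,215,60,45)]),np.hstack([crop("scene",290,195,96,72),crop("scene",240,235,96,72)])])
cv2.imwrite("pics/crops.png",g)
E
```

```text
top plate [317, 214, 84, 56, 1625] rect (array([ 569.9, -244.8]), array([214.6,  85.1]), 68.3) mean [ 0.5699 -0.2374  0.0144] z [0.008 0.015 0.021]
top post [353, 232, 7, 8, 41] rect (array([ 576.9, -234.1]), array([13.7, 20.2]), 63.0) mean [ 0.5734 -0.2321  0.0906] z [0.065 0.096 0.103]
top posttop [354, 232, 6, 7, 28] rect (array([ 573.9, -233.2]), array([12.6, 14. ]), 63.3) mean [ 0.5742 -0.233   0.0985] z [0.093 0.099 0.104]
top jaws [348, 226, 47, 37, 505] rect (array([ 557.5, -275.1]), array([114.6,  60.2]), 68.7) mean [ 0.5558 -0.2758  0.0507] z [0.038 0.051 0.06 ]
top grips [240, 231, 5, 11, 20] rect (array([568.3,  59.4]), array([ 4.9, 25.5]), 68.7) mean [0.5671 0.0596 0.1223] z [0.111 0.124 0.129]
top grips [258, 237, 6, 12, 32] rect (array([551.1,  12.3]), array([ 5.1, 25.4]), 70.2) mean [0.5498 0.0123 0.1167] z [0.096 0.122 0.126]
top griptop [240, 231, 5, 10, 25] rect (array([568.1,  59. ]), array([ 5.3, 25.5]), 65.5) mean [0.568  0.0586 0.1232] z [0.117 0.123 0.128]
top griptop [258, 237, 5, 10, 26] rect (array([551.7,  12.5]), array([ 6. , 24.4]), 71.3) mean [0.5514 0.
[... 1055 characters left out ...]
s [307, 214, 10, 10, 48] rect (array([ 652.4, -227. ]), array([37.8, 13.2]), 87.8) mean [ 0.6531 -0.2268  0.041 ] z [0.032 0.043 0.047]
scene griptop [286, 246, 7, 9, 31] rect (array([552.4,  15.3]), array([ 6.5, 27.4]), 74.7) mean [0.551  0.0157 0.1223] z [0.117 0.123 0.127]
scene griptop [269, 253, 7, 9, 27] rect (array([570.5,  60.5]), array([ 5.6, 27.4]), 64.2) mean [0.5677 0.0623 0.122 ] z [0.116 0.122 0.127]
scene socket [268, 271, 28, 19, 262] rect (array([558. ,  38.4]), array([64.5, 42.2]), 68.9) mean [0.5546 0.0423 0.0404] z [0.031 0.041 0.05 ]
scene foot [277, 286, 29, 17, 50] rect (array([526.7,  45. ]), array([86.5, 16.5]), 73.6) mean [0.5227 0.043  0.0053] z [0.002 0.005 0.009]
```

View pics/crops.png

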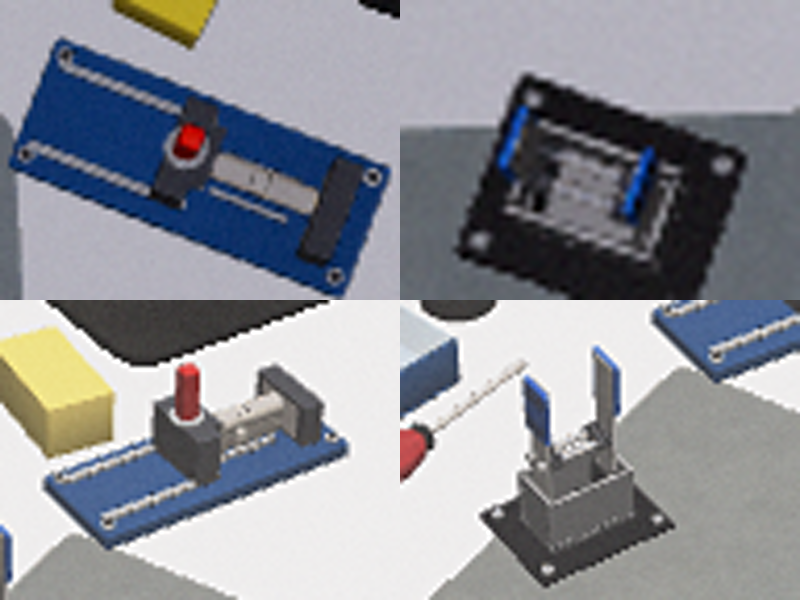

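```bash
cat >> h.py <<'E'
A=np.radians(68.4); VY=np.array([np.cos(A),np.sin(A),0]); VX=np.array([VY[1],-VY[0],0])
V=np.array([.5568,-.2773,0]); T=np.array([.5597,.0365,0]); TA=np.radians(70.5)
def down(a):  # tool down, closing line at angle a
    y=np.array([np.cos(a),np.sin(a),0]); z=np.array([0,0,-1.]); return np.column_stack([np.cross(y,z),y,z])
def ik(p,R):
    q=manip.inverse_kinematics(p,R); return None if q is None else np.round(q,2)
Z=lambda p,z: np.array([p[0],p[1],z])
POST=np.array([.5738,-.2327,0])
def st(): print("t",round(manip.current_time(),2),"tcp",np.round(manip.current_ee_pos(),4),"F",np.round(manip.current_force(),1),"w",round(manip.current_grip_width(),3),"gf",round(manip.current_grip_force(),1))
E
python3 - <<'E'
from h import *
P=cloud("top",np.load("top0.npy")).reshape(-1,3)
m=(P[:,2]>.12)&(P[:,0]>.4)&(P[:,0]<1)&(P[:,1]<.15)&(P[:,1]>-.7); Q=P[m]
for y in np.arange(-.7,.15,.1):
    q=Q[(Q[:,1]>=y)&(Q[:,1]<y+.1)]
    if len(q): i=q[:,0].argmin(); print(round(y,2),np.round(q[i],3),"zmax",q[:,2].max().round(2))
for s in (0,np.pi):
    print("post",ik(Z(POST,.064),down(A-np.pi/2+s)),"open",ik(Z(POST+.045*VY,.064),down(A-np.pi/2+s)),"tongs",ik(Z(T,.0835),down(TA+s)),ik(Z(T,.25),down(TA+s)),"lock",ik(Z(V,.102),down(A-np.pi/2+s)),ik(Z(V,.25),down(A-np.pi/2+s)))
E
```

```text
-0.7 [ 0.584 -0.682  0.127] zmax 0.46
-0.6 [ 0.615 -0.597  0.126] zmax 0.46
-0.5 [ 0.651 -0.499  0.124] zmax 0.46
-0.4 [ 0.687 -0.399  0.126] zmax 0.46
-0.3 [ 0.724 -0.3    0.123] zmax 0.46
-0.2 [ 0.851 -0.153  0.398] zmax 0.41
-0.1 [ 0.852 -0.058  0.379] zmax 0.44
-0.0 [0.541 0.018 0.125] zmax 0.44
0.1 [0.851 0.134 0.381] zmax 0.42
post [-0.46  0.62  1.57 -0.    0.95 -0.08] open [-0.39  0.62  1.56 -0.    0.95 -0.01] tongs [-0.02  0.5   1.72 -0.    0.92 -1.25] [-0.02  0.32  1.55 -0.    1.27 -1.25] lock [-0.54  0.58  1.54 -0.    1.03 -0.16] [-0.54  0.44  1.38 -0.    1.32 -0.16]
post None open None tongs [-0.02  0.5   1.72 -0.    0.92  1.89] [-0.02  0.32  1.55 -0.    1.27  1.89] lock None None
```

Run:
```python
from h import *
R=down(A-np.pi/2)
manip.move_ptp(Z(POST,.16),R)
manip.set_gripper(.6,40)
manip.move_l(Z(POST,.064)); st()
manip.set_gripper(0.0,40); st()
p=manip.current_ee_pos()
manip.move_l(np.array(p)+.0445*VY,max_speed=.06); st()
im,d=manip.grab_frame("top"); cv2.imwrite("pics/t1.png",cv2.resize(im[200:290,300:420,::-1],(640,480)))
manip.set_gripper(.6); st()
manip.move_l(Z(manip.current_ee_pos(),.17)); st()
im,d=manip.grab_frame("scene"); np.save("s1.npy",d); np.save("s1im.npy",im); cv2.imwrite("pics/s1.png",im[:,:,::-1])
```

```text
t 4.27 tcp [ 0.5744 -0.2329  0.0649] F [-0.9 -0.2  0.8] w 0.602 gf 0.0
t 4.8 tcp [ 0.5738 -0.2327  0.0641] F [ 0.3 -0.5  0. ] w -0.002 gf 0.0
t 5.69 tcp [ 0.5901 -0.1915  0.0641] F [-0.3  0.1  0.1] w 0.004 gf 0.0
t 6.28 tcp [ 0.5902 -0.1913  0.0641] F [ 0.6 -0.   0.2] w 0.598 gf 0.0
t 7.14 tcp [ 0.5897 -0.1912  0.169 ] F [ 0.4 -0.5  0. ] w 0.6 gf 0.0
```

View pics/s1.png

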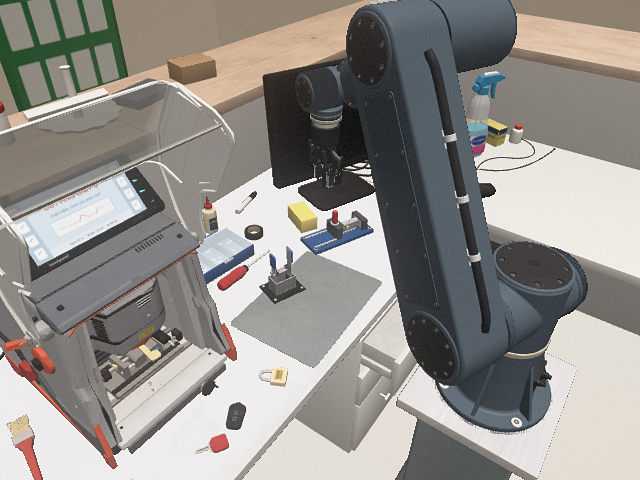

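Run:
```python
from h import *
k=manip.get_calibration("scene")
def pr(X): c=k["R"]@X+k["t"]; u=k["camera_matrix"]@c; return np.round(u[:2]/u[2],1),round(c[2],3)
print(pr(manip.current_ee_pos()),pr(Z(POST,.098)),pr(Z(POST,.064)),np.round(manip.current_tcp_rot(),3).tolist())
manip.grab_frame("top");print([(np.round(r["at"],3),r["confidence"]) for r in manip.look_for("top","jaw_handle")])
im=np.load("s1im.npy");g=cv2.resize(im[50:250,250:410,::-1],(480,600));cv2.imwrite("pics/c2.png",np.hstack([g,]))
P=cloud("scene",np.load("s1.npy")); hsv=cv2.cvtColor(im,cv2.COLOR_RGB2HSV).astype(int);m=((hsv[...,0]<8)|(hsv[...,0]>172))&(hsv[...,1]>130)&(abs(P[...,0]-.57)<.1)&(abs(P[...,1]+.23)<.1)
print(P[m].mean(0),m.sum())
cv2.imwrite("pics/cc.png",np.hstack([g[:,:400],cv2.resize(cv2.imread("pics/t1.png"),(400,600))]))
```

```text
(array([323.5, 194.9]), np.float64(1.388)) (array([335.5, 211.2]), np.float64(1.452)) (array([335. , 220.8]), np.float64(1.472)) [[0.368, 0.93, -0.002], [0.93, -0.368, 0.001], [0.0, -0.002, -1.0]]
[]
[ 0.57245369 -0.22747354  0.08270931] 55
```

View pics/cc.png

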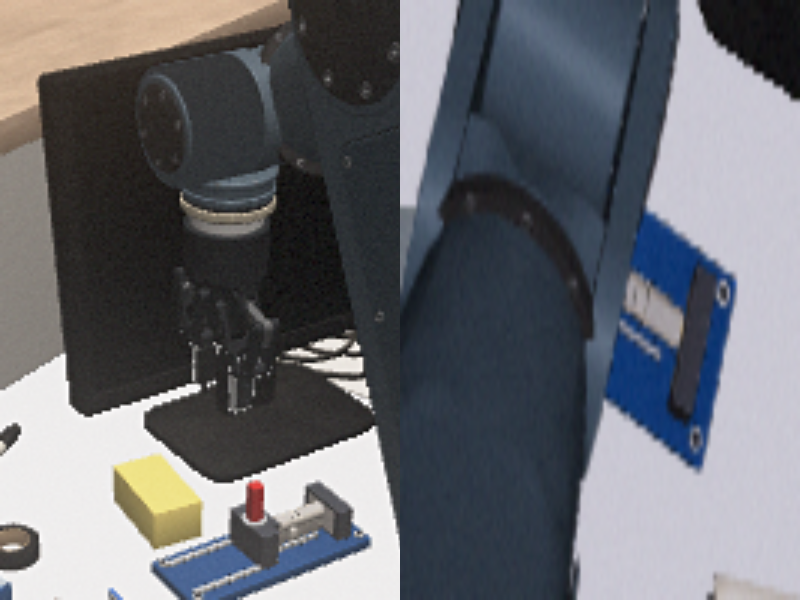

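```bash
cat >> h.py <<'E'
def tips(c="scene"):
    im,d=manip.grab_frame(c); P=cloud(c,d); e=manip.current_ee_pos(); g=np.linalg.norm(P[...,:2]-e[:2],axis=-1)<.07
    Q=P[g&(d>0)&(P[...,2]>e[2]-.06)&(P[...,2]<e[2]+.1)]
    r=(Q-e)@np.array(manip.current_tcp_rot())   # tool coords
    return r,im,P
E
python3 - <<'E'
from h import *
manip.set_gripper(0.0); st()
r,im,P=tips(); print(len(r),"shut: tool z max pctl",np.round(np.percentile(r[:,2],[90,98,100]),4))
for a in np.arange(-.08,.04,.01):
    q=r[(r[:,2]>=a)&(r[:,2]<a+.01)]
    if len(q): print(round(a,3),len(q),"x",np.round(np.percentile(q[:,0],[5,95]),3),"y",np.round(np.percentile(q[:,1],[5,95]),3))
E
```

```text
t 7.83 tcp [ 0.5902 -0.1914  0.17  ] F [ 0.1 -0.3 -0.1] w 0.003 gf 0.0
211 shut: tool z max pctl [-0.0488 -0.0429 -0.0397]
-0.08 22 x [-0.002  0.012] y [-0.013  0.008]
-0.07 37 x [-0.005  0.013] y [-0.015  0.011]
-0.06 29 x [-0.004  0.012] y [-0.015  0.007]
-0.05 23 x [-0.007  0.012] y [-0.011  0.006]
-0.04 1 x [-0.006 -0.006] y [-0.003 -0.003]
```

Run:
```python
from h import *
e=np.array([.16,-.526,.192]); P=cloud("scene",np.load("scene0.npy")); Q=P[(np.linalg.norm(P[...,:2]-e[:2],axis=-1)<.07)&(P[...,2]>.1)&(P[...,2]<.5)]
print("start zmin-e",np.round(np.sort(Q[:,2])[:6]-.192,4), np.round(Q[Q[:,2]<.25][:,:2].mean(0),3))
im,d=manip.grab_frame("scene"); P=cloud("scene",d); e=manip.current_ee_pos()
Q=P[(np.linalg.norm(P[...,:2]-e[:2],axis=-1)<.09)&(P[...,2]>.18)&(P[...,2]<.45)]; r=(Q-e)@np.array(manip.current_tcp_rot())
for a in np.arange(-.22,-.02,.02):
    q=r[(r[:,2]>=a)&(r[:,2]<a+.02)]
    if len(q): print(round(a,3),len(q),"x",np.round(np.percentile(q[:,0],[3,97]),3),"y",np.round(np.percentile(q[:,1],[3,97]),3))
```

```text
start zmin-e [0.0521 0.0527 0.0535 0.0544 0.0552 0.0558] [ 0.159 -0.512]
-0.22 251 x [-0.023  0.038] y [-0.037  0.013]
-0.2 212 x [-0.021  0.038] y [-0.037  0.008]
-0.18 144 x [-0.019  0.037] y [-0.038  0.007]
-0.16 152 x [-0.006  0.02 ] y [-0.044  0.025]
-0.14 212 x [-0.007  0.02 ] y [-0.061  0.056]
-0.12 165 x [-0.008  0.018] y [-0.053  0.049]
-0.1 99 x [-0.009  0.015] y [-0.035  0.034]
-0.08 59 x [-0.004  0.013] y [-0.016  0.013]
-0.06 50 x [-0.007  0.012] y [-0.014  0.009]
-0.04 2 x [-0.005  0.001] y [-0.003 -0.003]
```

The fingertips really sit about 39 mm behind the reported TCP (depth shut and open, plus the missed post), so I correct for that and redo the pinch.

```bash
echo 'OFF=.039' >> h.py
python3 - <<'E'
from h import *
manip.set_gripper(.6,40)
manip.move_l(Z(POST,.17-OFF))
for z in (.085,.067): manip.move_l(Z(POST,z-OFF),max_speed=.08); st()
manip.set_gripper(0.0,40); st()
if manip.current_grip_width()>.1:
    manip.move_l(np.array(manip.current_ee_pos())+.0445*VY,max_speed=.06); st()
    manip.set_gripper(.6); st()
manip.move_l(Z(manip.current_ee_pos(),.17-OFF)); st()
im,d=manip.grab_frame("scene")
P=cloud("scene",d); hsv=cv2.cvtColor(im,cv2.COLOR_RGB2HSV).astype(int);m=((hsv[...,0]<8)|(hsv[...,0]>172))&(hsv[...,1]>130)&(abs(P[...,0]-.57)<.1)&(abs(P[...,1]+.23)<.13)
print("post",P[m].mean(0),m.sum(), "moved along",(P[m].mean(0)-[.5725,-.2275,.083])@VY)
E
```

```text
t 10.22 tcp [ 0.5741 -0.2329  0.0466] F [-0.1  0.4 -0.3] w 0.601 gf 0.0
t 10.59 tcp [ 0.5734 -0.2325  0.0273] F [-0.2  0.1 -0.5] w 0.601 gf 0.0
t 11.01 tcp [ 0.5747 -0.2331  0.0285] F [ 5.4 -1.9 -0.8] w 0.155 gf 42.0
t 11.9 tcp [ 0.5909 -0.1919  0.0285] F [-0.4 -5.1 -1.7] w 0.154 gf 42.0
t 12.35 tcp [ 0.5911 -0.1915  0.0285] F [-0.3 -0.4 -0.8] w 0.601 gf 0.0
t 13.18 tcp [ 0.5905 -0.1913  0.1301] F [-0.2 -0.6  0.1] w 0.603 gf 0.0
post [ 0.58820987 -0.18707217  0.08194235] 53 moved along 0.04337203669701071
```

Run:
```python
from h import *
R=down(TA)
manip.move_l(Z(manip.current_ee_pos(),.2-OFF)); manip.move_ptp(Z(T,.2-OFF),R)
manip.set_gripper(1.0,20)
manip.move_l(Z(T,.13-OFF),max_speed=.12); st()
manip.move_l(Z(T,.0835-OFF),max_speed=.06); st()
manip.set_gripper(.57,20); st()
manip.move_l(Z(T,.10-OFF),max_speed=.05); st()
manip.move_l(Z(T,.19-OFF),max_speed=.1); st()
im,d=manip.grab_frame("scene"); P=cloud("scene",d); hsv=cv2.cvtColor(im,cv2.COLOR_RGB2HSV).astype(int)
m=(np.linalg.norm(P[...,:2]-T[:2],axis=-1)<.08)&(P[...,2]>.05)&(P[...,2]<.35)
b=m&(hsv[...,0]>100)&(hsv[...,0]<130)&(hsv[...,1]>110); print("blue z",np.percentile(P[b][:,2],[2,98]),"low z",np.sort(P[m][:,2])[:8],b.sum())
cv2.imwrite("pics/s3.png",cv2.resize(im[150:330,180:420,::-1],(800,600)))
```

```text
t 15.89 tcp [0.5601 0.0365 0.0916] F [ 0.  -0.2  0.6] w 0.997 gf 0.0
t 16.82 tcp [0.5599 0.0365 0.0448] F [-0.5  0.2 -0.4] w 1.0 gf 0.0
t 17.27 tcp [0.5601 0.0365 0.0451] F [0.1 0.3 6. ] w 0.572 gf 6.0
t 17.76 tcp [0.5598 0.0365 0.0612] F [ 0.2  0.6 -1.2] w 0.574 gf 4.6
t 18.81 tcp [0.5593 0.0365 0.1503] F [-0.   0.7 -1.8] w 0.57 gf 4.6
blue z [0.19746661 0.23185553] low z [0.05002537 0.05006822 0.05093143 0.11365784 0.11423465 0.11509315
 0.11581457 0.11603344] 43
```

View pics/s3.png

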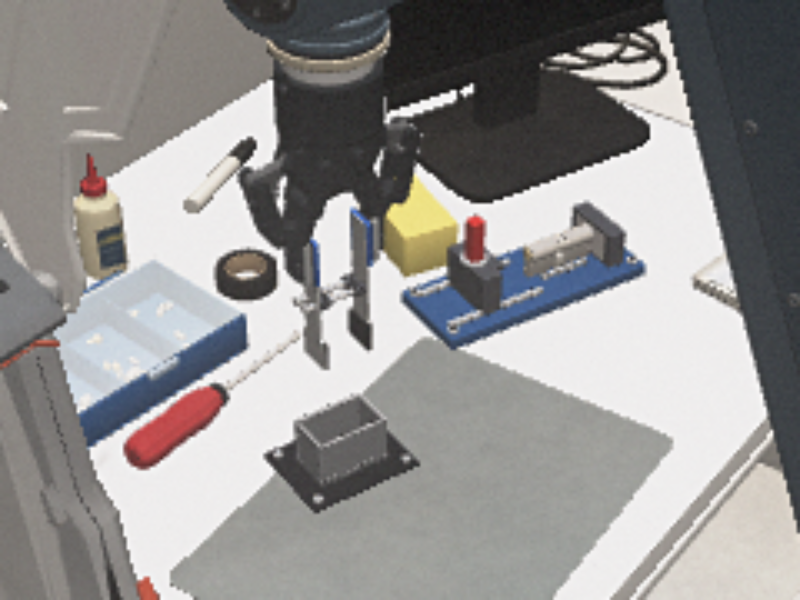

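```bash
cat >> h.py <<'E'
L=V+.0006*VX; TIP=.035  # tip height = reported z - TIP
E
python3 - <<'E'
from h import *
manip.move_l(Z(T,.16+TIP)); manip.move_ptp(Z(L,.16+TIP),down(A-np.pi/2)); st()
manip.move_l(Z(L,.065+TIP),max_speed=.12); st()
im,d=manip.grab_frame("scene"); P=cloud("scene",d)
r=P-V; a=r@VX; b=r@VY; z=P[...,2]
def s(n,m): print(n,m.sum(),"x",np.round(np.percentile(a[m],[3,50,97]),4),"y",np.round(np.percentile(b[m],[3,50,97]),4),"z",np.round(np.percentile(z[m],[1,99]),4))
near=(abs(a)<.05)&(abs(b)<.03)&(d>0)
for lo,hi in((.022,.05),(.055,.075),(.075,.1),(.1,.125)): s((lo,hi),near&(z>lo)&(z<hi))
for lo,hi in((.055,.1),): s("left",near&(z>lo)&(z<hi)&(a<0)); s("right",near&(z>lo)&(z<hi)&(a>0))
cv2.imwrite("pics/s4.png",cv2.resize(im[130:265,270:450,::-1],(800,600),interpolation=cv2.INTER_CUBIC))
E
```

```text
t 20.5 tcp [ 0.5574 -0.2766  0.1945] F [ 0.4  0.3 -1. ] w 0.572 gf 4.6
t 21.44 tcp [ 0.5578 -0.2777  0.1008] F [-0.1  0.3 -1.4] w 0.57 gf 4.6
(0.022, 0.05) 135 x [-0.0103 -0.0036  0.0032] y [-0.0276 -0.0008  0.0291] z [0.0222 0.0493]
(0.055, 0.075) 32 x [-0.022  -0.0154  0.026 ] y [-0.0107  0.0029  0.0146] z [0.0652 0.0748]
(0.075, 0.1) 116 x [-0.0229  0.0148  0.0257] y [-0.0139  0.0012  0.0151] z [0.0755 0.0998]
(0.1, 0.125) 80 x [-0.0231 -0.0136  0.0252] y [-0.0083  0.002   0.0112] z [0.1001 0.1248]
left 73 x [-0.0232 -0.0198 -0.0142] y [-0.0115  0.0016  0.0151] z [0.0662 0.0994]
right 75 x [0.0143 0.0206 0.0261] y [-0.0142  0.0015  0.0146] z [0.0656 0.0999]
```

View pics/s4.png

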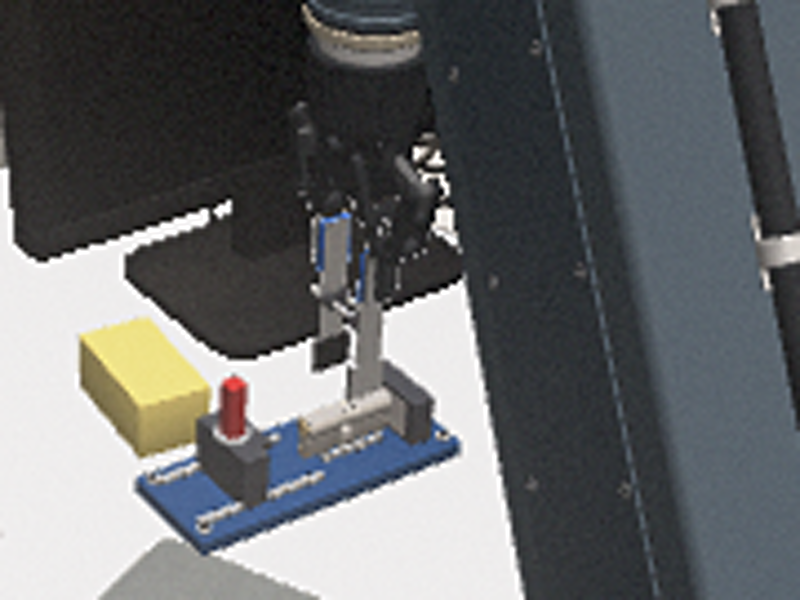

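Run:
```python
from h import *
manip.move_l(Z(V,.0285+TIP),max_speed=.06); st()
manip.set_gripper(.15,40); manip.dwell(.4); st()
f=np.array(manip.current_force()); print("lateral VX",f@VX,"VY",f@VY)
im,d=manip.grab_frame("scene"); P=cloud("scene",d); r=P-V; a=r@VX; b=r@VY; z=P[...,2]
m=(abs(a)<.04)&(b<.016)&(b>-.016)&(z>.02)&(z<.09); print("x",np.round(np.percentile(a[m],[3,97]),4))
cv2.imwrite("pics/s5.png",cv2.resize(im[150:270,280:440,::-1],(800,600),interpolation=cv2.INTER_CUBIC))
```

```text
t 22.25 tcp [ 0.557  -0.2774  0.0637] F [ 0.4  0.1 -2. ] w 0.572 gf 4.6
t 22.96 tcp [ 0.5572 -0.2775  0.0641] F [-0.8  0.3  5.8] w 0.338 gf 39.4
lateral VX -0.8850029791674902 VY 0.0004764973595091093
x [-0.0141  0.0342]
```

View pics/s5.png

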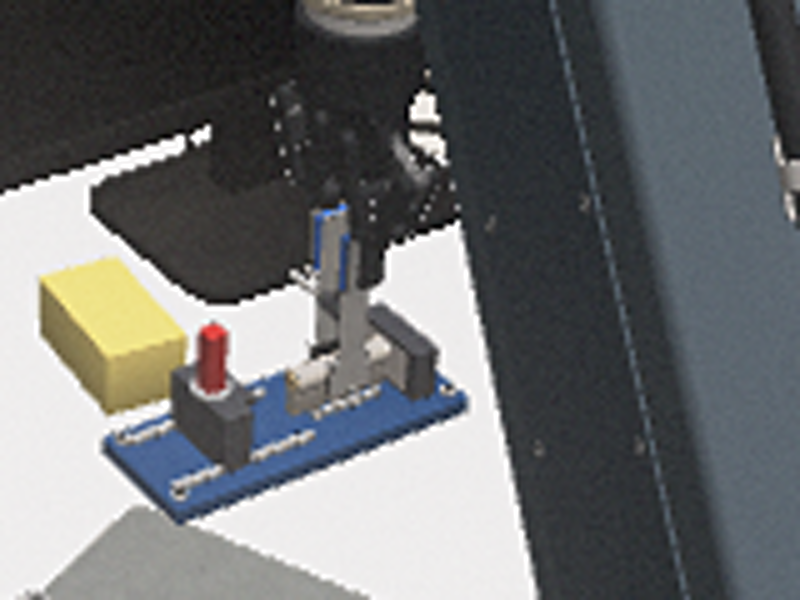

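Run:
```python
from h import *
z0=.0285+TIP
manip.move_l(Z(V,z0+.03),max_speed=.04); st()
manip.move_l(Z(V,z0+.135),max_speed=.08); manip.dwell(1.0); st()
im,d=manip.grab_frame("scene"); P=cloud("scene",d); r=P-V; a=r@VX; b=r@VY; z=P[...,2]
m=(abs(a)<.025)&(abs(b)<.045)&(z>.11)&(z<.2); print("end low z",np.round(np.sort(z[m])[:5],4)); 
for lo,hi in((-.036,-.018),(.018,.036)):
    q=z[m&(b>lo)&(b<hi)&(z<.19)]; print(len(q),np.round(np.percentile(q,[2,98]),4) if len(q) else "")
cv2.imwrite("pics/s6.png",cv2.resize(im[110:260,260:460,::-1],(800,600),interpolation=cv2.INTER_CUBIC))
```

```text
t 23.91 tcp [ 0.5567 -0.2772  0.0933] F [ 0.2  0.4 -2.5] w 0.338 gf 39.6
t 26.38 tcp [ 0.5568 -0.2773  0.1985] F [-0.1 -0.6 -1.8] w 0.337 gf 39.6
end low z [0.1481 0.1491 0.1498 0.1501 0.1504]
38 [0.1509 0.1839]
73 [0.1501 0.1824]
```

View pics/s6.png

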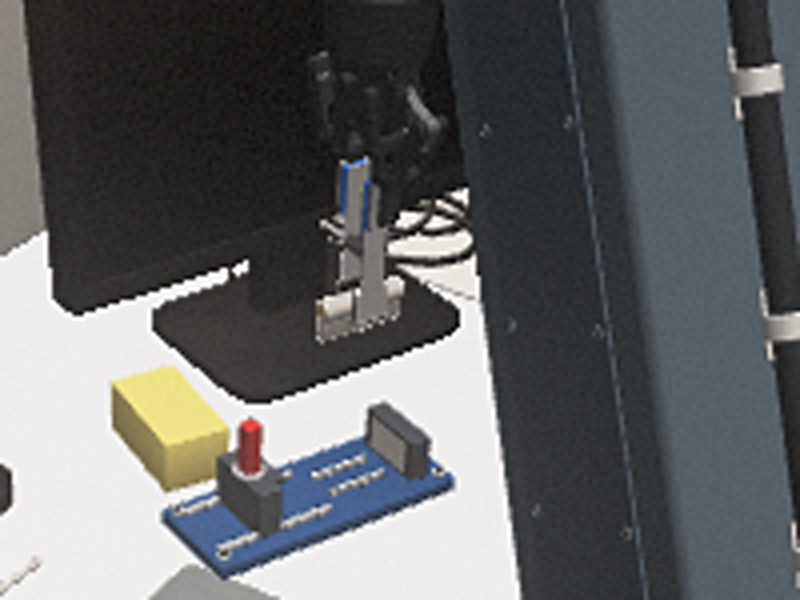

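The cylinder, at (360,310) in the crop, hangs level in the tongs with its underside about 0.149 m up. The vice is empty and its jaw is open.

```bash
python3 -c "
from h import *
st(); print(manip.sign_off())"
```

```text
t 26.43 tcp [ 0.5568 -0.2773  0.1985] F [-0.   0.4 -3.3] w 0.338 gf 39.6
the job is handed in; nothing more can be done
None
```

I handed the job in at about 26 s with the cylinder hanging level in the squeezed tongs, its underside about 15 cm above the worktop and the vice jaw open about 44 mm; the hand-in returned no verdict.

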